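Put the filter cassette away in the instrument drawer

TASK

Put the grey filter cassette away: pull the drawer fully open by its handle, take the cassette out of its stand and lower it, upright, all the way into the empty front channel of the drawer before letting go (set it down, do not drop it; the channel is too narrow for fingers beside its long faces, so put it down on the bench first and take it again by its ends), then push the drawer fully shut. Never let the cassette fall over, and leave the tape roll, timer, dropper bottle and white can where they are.

Things in the scene. Friction and masses are not known exactly. Their poses are not given: they have to be found in the camera images.
- cassette: Loose grey block with rounded edges, a yellow stripe on each long face and a blue round window on top: 40 mm (x) by 64 mm (y, its length) by 52 mm high, 0.13 to 0.25 kg. Origin at the centre of its underside. At the start it stands in the stand, its axes parallel to the stand's.
- stand: Fixed, right of the drawer unit; the bench about x 0.60, y -0.11 is free. Base plate 70 (x) x 104 (y) x 10 mm high; the cassette stands on it between two white end cheeks (44 mm wide, 8 thick, tops 60 mm above the bench) that cover its 40 mm ends with 2 mm gaps. Its long faces (stand's +x and -x) are free to grip; it lifts straight up. Origin: centre of underside, at bench height.
- cab: Fixed white drawer unit, 190 mm deep (x), 240 mm wide (y), 110 mm high, one drawer with a grey front. Origin at the centre of its underside; its front faces its own -x, towards the robot, turned by up to 0.15 rad. Room: to the right (y below -0.25) a shelf rail runs along x 0.64 m above the bench and a grey pillar stands (x 0.60 to 0.74, y below -0.29): keep the wrist low there.
- cab_drawer0 (a joint): Drawer travel in m: 0 shut, about 0.125 fully open; it slides along the unit's -x and stays where it is left (about 1 N friction, light damping). It may start up to 15 mm open.
- cab_drawer0_handle (a point): Middle of the drawer's steel bar handle: a level round bar 11 mm thick, 120 mm long along the drawer's y; its axis is 35 mm in front of the drawer front and 72 mm above the bench. Moves with the drawer; axes parallel to the drawer unit's. Two thin posts, 51 mm either side of the middle, join it to the front.
- channel (a point): Floor centre of the empty front channel, moving with the drawer; axes as the drawer unit's. It runs along y, 46 mm wide in x, between white dividers 5 mm thick, 150 long, 54 high. This floor is 22 mm above the bench, 49 mm behind the drawer's front face. Drawer inside 198 mm wide in y: finger room past the cassette's ends; front and walls 76 mm high. Red cassette in the next channel is fixed.
- tape_roll: Bystander: loose roll of tan tape lying flat, 98 mm across, 25 mm high. Origin under its centre.
- bench_timer: Bystander: loose white timer with three coloured keys, 66 x 66 x 20 mm, in front of the drawer near the robot. Origin under its centre.
- dropper_1: Bystander: loose brown dropper bottle, 34 mm across, 96 mm high. Origin under its centre.
- objective_can: Bystander: loose white screw-cap can, 38 mm across, 49 mm high. Origin under its centre.
Things that resemble listed ones, but are neither listed nor needed, are in the scene too. Leave any brown look-alike of the cassette alone.

How it is judged:
On the way, in this order (a step that is already met when the one before it is completed fails the run):
1. the drawer is pulled open (at least 105 mm of its 125 mm) (value of joint cab_drawer0 above 0.105 m), for 0.2 s.
2. the cassette is lowered to within 6 mm of the channel's floor while still between the fingers (z of cassette in the frame of channel below 0.006 m and x of cassette in the frame of channel between -0.006 and 0.006 m and y of cassette in the frame of channel between -0.05 and 0.05 m and angle between cassette's own z axis and vertical below 0.1 rad and contact force between the fingers and cassette above 0.5 N), for 0.05 s.
At the end, for the whole second after the job is handed in: The drawer is shut (open by less than 6 mm); in it the cassette stands at rest and upright on the floor of the front channel, within 4 mm of its floor, within 6 mm of its middle line and within 50 mm of its centre along its length (value of joint cab_drawer0 below 0.006 m and z of cassette in the frame of channel below 0.004 m and x of cassette in the frame of channel between -0.006 and 0.006 m and y of cassette in the frame of channel between -0.05 and 0.05 m and angle between cassette's own z axis and vertical below 0.1 rad and linear speed of cassette below 0.02 m/s); the robot touches nothing.
It fails at once if the cassette is tipped over (more than 0.7 rad) (angle between cassette's own z axis and vertical above 0.7 rad).
It fails at once if the roll of tan tape is pushed more than 30 mm from its place or knocked over (distance of tape_roll from where it was at the start of the episode above 0.03 m or angle between tape_roll's own z axis and vertical above 0.6 rad).
It fails at once if the bench timer is pushed more than 30 mm from its place or knocked over (distance of bench_timer from where it was at the start of the episode above 0.03 m or angle between bench_timer's own z axis and vertical above 0.6 rad).
It fails at once if the dropper bottle is pushed more than 30 mm from its place or knocked over (distance of dropper_1 from where it was at the start of the episode above 0.03 m or angle between dropper_1's own z axis and vertical above 0.6 rad).
It fails at once if the white can is pushed more than 30 mm from its place or knocked over (distance of objective_can from where it was at the start of the episode above 0.03 m or angle between objective_can's own z axis and vertical above 0.6 rad).
It also fails if it takes over 72 s, if anything falls off the work surface, if the arm or the gripper's body presses on something with over 40 N, if the wrist force passes 120 N, or if a joint passes its speed limit or range.

ROBOT

A 6-joint arm with a two-finger parallel gripper is mounted at the origin on a cart in front of the work surface, level with it; the furniture and walls round the work are solid. World frame = base frame: x ahead of the robot, y to its left, z up, the work surface at z = 0. Lengths are in m, angles in rad, forces in N, time in s.
With the tool pointing down it reaches from about 0.35 to 0.925 m from the base axis. Payload 6.4 kg.
Tool frame: the origin (TCP) lies at the very end of the fingers, on their centre line; the grasp point (between the pads) lies 19 mm behind it (r.grip_depth is the distance from the TCP to the grasp point, in m); z points along the fingers, y is the line along which they close (so a half turn about z gives the same grasp; the last joint's range is limited). The gripper opens to 85 mm and grips with 20 to 120 N. Pads are 22 mm wide; open, the fingers measure 114 mm over their backs; the gripper's body (76 mm by 85 mm) begins 54 mm behind the grasp point. The pads swing forward as they close: fully open they stand 13 mm farther back than shut.
Start: joints at [1.134, 0.245, 1.558, -0, 1.339, -0.174], TCP at [0.169, 0.628, 0.231] pointing down, gripper open.
Joint ranges: [-3.13, 3.13], [-1.02, 2.26], [0.13, 2.54], [-0.95, 4.09], [0.21, 2.88], [-2.74, 2.74]. Speed limits (rad/s): [2.57, 2.57, 3.14, 3.14, 3.14, 3.14].

INTERFACE

Orientations are given as a rotation vector (axis times angle).
In Python, from cell import r, cams gives the robot as it stands. Calls block until the motion is done:
- r.move_ptp(position, orientation): joint-space move of the TCP to a pose.
- r.line_to(position, v=0.15, rotation=None, stop_force=None): straight line of the TCP; rotation=None keeps the orientation; v is the mean speed in m/s. With stop_force (N) it stops when the force on the tool has changed by that much, and returns True; else False.
- r.move_joints(angles): joint-space move.
- r.set_gripper(opening): finger opening in m; the grip force is fixed at half the most; returns when the fingers have stopped.
- r.sleep(seconds).
- r.inverse_kinematics(position, orientation): joint angles nearest the present ones, or None.
- cams.read_camera(name): name is "scene" or "side" or "wrist"; returns a dict with "img" (480x640x3 uint8, blue, green, red), "intrinsics" (3x3 intrinsics, pixels), "dist_coeffs" ([k1, k2, p1, p2, k3] as OpenCV has them; the pictures are not rectified), "T" (4x4, takes a point from camera to world coordinates); the wrist camera has in their place "hand_eye" (4x4, takes a point from camera to tool coordinates, whose origin is the TCP and whose axes are the flange's). Camera axes: x right, y up, looking along -z (the intrinsics and any distortion apply to the point x, -y, -z); pixel columns grow to the right and rows downward; lengths in m; the calibration is good to about 2 mm. A picture is of the moment at which its call begins: read the wrist's pose just before it. There is no depth.
A pose or a line that the arm cannot do raises r.Unreachable and nothing moves.
- r.job_done(): hands the job in; it is judged then, once.
Readings, each from a call of its own:
- r.get_t(): time.
- r.get_joints(): joint angles.
- r.get_qd(): joint speeds.
- r.get_joint_efforts(): joint torques, N m.
- r.get_ee_pos(): TCP position.
- r.get_eef_rot(): TCP orientation.
- r.get_contact_force(): force on the tool from outside, world axes, zero at the start.
- r.get_ft_torque(): the same for the moment, N m.
- r.get_width(): finger opening in m.
- r.get_grip_force(): force on a finger pad.
Only numpy, scipy, OpenCV 4.12 (cv2) and the standard library are available. Lean on these libraries where they do the work, as an engineer would, in place of code of your own. Each camera call takes 0.05 s, during which the arm holds its last target. There are 200 camera calls.

## Working session

There is one attempt and no reset: what is moved stays moved. The work goes in short steps, each a Python script; the robot and the scene stay as the last script left them, time stands still between calls to the robot, and variables do not carry over. Pictures are saved under pics/ and viewed, at most 14 in all, crops included, and the job is handed in when it is done.

```bash
ls; mkdir -p pics; python3 - <<'E'
from cell import r,cams
import cv2,numpy as np
for n in ["scene","side"]:
    c=cams.read_camera(n); cv2.imwrite(f"pics/{n}0.png",c["img"]); print(n,c["intrinsics"],c["dist_coeffs"],np.round(c["T"],4))
c=cams.read_camera("wrist");print(c["hand_eye"],c["intrinsics"],c["dist_coeffs"]); print(r.get_ee_pos(),r.get_eef_rot(),r.get_t(),r.grip_depth)
E
```

```text
pics
scene [[491.57318449   0.         315.28248454]
 [  0.         491.57318449 236.40115753]
 [  0.           0.           1.        ]] [0.03460402 0.         0.         0.         0.        ] [[ 0.6911  0.3163 -0.6498 -0.2352]
 [-0.7227  0.2966 -0.6243 -0.8279]
 [-0.0047  0.9011  0.4336  0.606 ]
 [ 0.      0.      0.      1.    ]]
side [[566.29441273   0.         331.60537524]
 [  0.         566.29441273 229.81307365]
 [  0.           0.           1.        ]] [-0.10836853  0.          0.          0.          0.        ] [[ 0.0992  0.6392 -0.7626 -0.3257]
 [-0.9949  0.0483 -0.0889 -0.1654]
 [-0.02    0.7675  0.6407  0.836 ]
 [ 0.      0.      0.      1.    ]]
[[-1.37243694e-03  9.47754790e-01  3.18996824e-01  8.18394464e-02]
 [ 9.99998296e-01  9.06829260e-04  1.60811266e-03 -1.45041017e-03]
 [ 1.23482082e-03  3.18998487e-01 -9.47754420e-01 -1.42841984e-01]
 [ 0.00000000e+00  0.00000000e+00  0.00000000e+00  1.00000000e+00]] [[417.16103639   0.         320.68704348]
 [  0.         417.16103639 243.85116151]
 [  0.           0.           1.        ]] [-0.0970743  0.         0.         0.         0.       ]
[0.16866572 0.62728335 0.23040924] [-4.11614387e-01 -3.11402329e+00  2.32951166e-03] 0.15 0.0187
```

View pics/scene0.png

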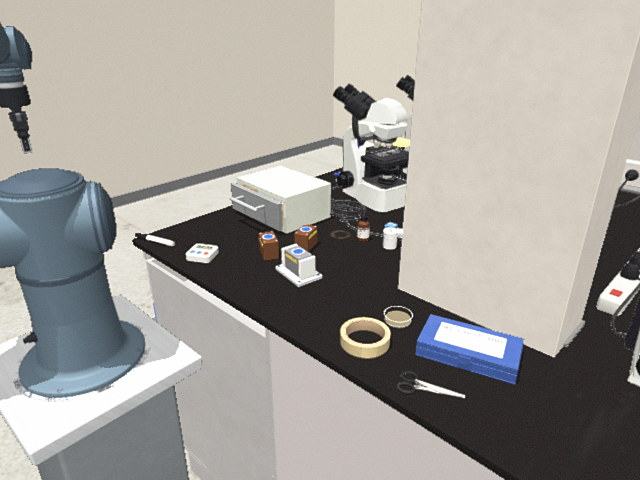

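View pics/side0.png

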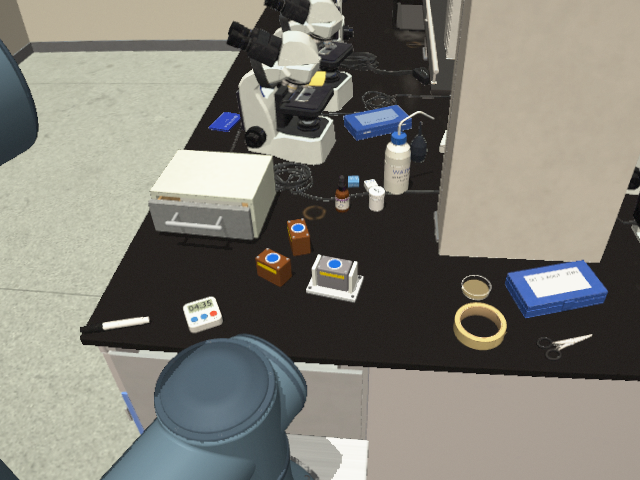

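The side view shows the grey cassette in its white stand at (334,273). Two brown look-alikes are at (273,266) and (298,236), and a red one is hidden in the drawer. I choose the grey block at (334,273), between the white cheeks. The handle is at about (195,222). I'll check both in one close crop.

```bash
cat > h.py <<'E'
from cell import r,cams
import cv2,numpy as np
from scipy.spatial.transform import Rotation as R
def ray(c,px,T=None):
    T=c["T"] if T is None else T
    u=cv2.undistortPoints(np.array([[px]],float),c["intrinsics"],np.array(c["dist_coeffs"]))[0,0]
    return T[:3,3],T[:3,:3]@np.array([u[0],-u[1],-1])
def at(c,px,z,T=None):
    o,d=ray(c,px,T); return o+d*(z-o[2])/d[2]
def proj(c,P,T=None):
    T=c["T"] if T is None else T
    q=(np.atleast_2d(P)-T[:3,3])@T[:3,:3]; q=q*[1,-1,-1]
    return cv2.projectPoints(q,np.zeros(3),np.zeros(3),c["intrinsics"],np.array(c["dist_coeffs"]))[0][:,0]
def wrist():
    p,o=r.get_ee_pos(),r.get_eef_rot(); c=cams.read_camera("wrist")
    T=np.eye(4);T[:3,:3]=R.from_rotvec(o).as_matrix();T[:3,3]=p
    c["T"]=T@c["hand_eye"]; return c
def crop(img,x0,y0,x1,y1,s,name):
    i=cv2.resize(img[y0:y1,x0:x1],None,fx=s,fy=s,interpolation=cv2.INTER_CUBIC); cv2.imwrite("pics/"+name,i)
def rot(yaw):  # tool down, closing line (tool y) at world angle yaw
    y=np.array([np.cos(yaw),np.sin(yaw),0]);z=np.array([0,0,-1.]);x=np.cross(y,z)
    return R.from_matrix(np.c_[x,y,z]).as_rotvec()
E
python3 - <<'E'
from h import *
c=cams.read_camera("side"); crop(c["img"],140,145,380,310,3.33,"s1.png")
E
```

```text
(no output)
```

View pics/s1.png

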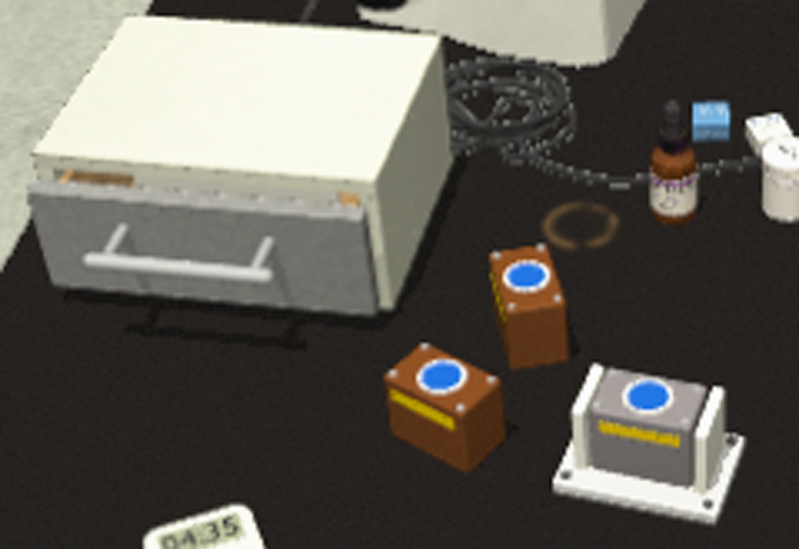

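The crop shows the grey cassette's window at (647,396), the stand's base corners at (554,487), (717,520) and (745,437), the handle ends at (88,260) and (268,273), and the cabinet top corners.

```bash
python3 - <<'E'
from h import *
c=cams.read_camera("side")
f=lambda x,y,z:at(c,(140+(x+.5)/3.33-.5,145+(y+.5)/3.33-.5),z)
def ang(a,b): d=b-a; return np.arctan2(d[1],d[0]),np.linalg.norm(d)
P={k:f(*v) for k,v in dict(hl=(88,260,.072),hr=(268,273,.072),bl=(128,16,.11),br=(443,38,.11),fr=(378,183,.11),fl=(38,153,.11),s1=(554,487,.01),s2=(717,520,.01),s3=(745,437,.01),win=(647,396,.062),cl1=(600,367,.06),cl2=(718,388,.06),tim=(205,549,.02)).items()}
for k in P: print(k,P[k].round(4))
for a,b in [("hr","hl"),("fr","fl"),("br","bl"),("fl","bl"),("fr","br"),("s2","s1"),("s2","s3")]: print(a,b,ang(P[a],P[b]))
print(at(c,(202,314),.02), at(c,(273,266),.05),at(c,(298,230),.052))
s=cams.read_camera("scene"); print("win scene",at(s,(298,252),.062))
E
```

```text
hl [0.5804 0.3028 0.072 ]
hr [0.5762 0.1799 0.072 ]
bl [0.8176 0.3438 0.11  ]
br [0.8013 0.103  0.11  ]
fr [0.6266 0.1139 0.11  ]
fl [0.644  0.3515 0.11  ]
s1 [ 0.4618 -0.0183  0.01  ]
s2 [ 0.4426 -0.1187  0.01  ]
s3 [ 0.5141 -0.1312  0.01  ]
win [ 0.4915 -0.073   0.062 ]
cl1 [ 0.517  -0.0417  0.06  ]
cl2 [ 0.5039 -0.1147  0.06  ]
tim [0.385  0.1775 0.02  ]
hr hl (np.float64(1.5366186484995246), np.float64(0.12295704723688172))
fr fl (np.float64(1.4976017780277566), np.float64(0.2382117426796165))
br bl (np.float64(1.5031792191665396), np.float64(0.2413338483295649))
fl bl (np.float64(-0.044160617988873004), np.float64(0.17371241657817493))
fr br (np.float64(-0.062196956382227914), np.float64(0.17499580547918384))
s2 s1 (np.float64(1.3817767078333396), np.float64(0.10222384571761009))
s2 s3 (np.float64(-0.17408756378401968), np.float64(0.07258186926980194))
[0.37374529 0.17274312 0.02      ] [0.48726882 0.05055183 0.05      ] [0.60127987 0.01592795 0.052     ]
win scene [ 0.48958033 -0.07400602  0.062     ]
```

```bash
cat >> h.py <<'E'
def best(p,yaw):
    "of the two equivalent grasps take the one nearest the present joints"
    q=r.get_joints(); S=[]
    for y in (yaw,yaw+np.pi):
        s=r.inverse_kinematics(p,rot(y))
        if s is not None: S.append((np.abs(np.array(s)-q).max(),y,np.round(s,2)))
    S.sort(key=lambda s:s[0]); print(S); return rot(S[0][1])
E
python3 - <<'E'
from h import *
p=[.57,.241,.22]; o=best(p,-.06); r.set_gripper(.028)
r.move_ptp(p,o); c=wrist(); cv2.imwrite("pics/w1.png",c["img"]); np.save("w1T.npy",c["T"]); print(r.get_ee_pos(),r.get_t(),r.get_width(), proj(c,[[.578,.241,.072]]))
E
```

```text
[(np.float64(0.9168421615838769), -0.06, array([ 0.22,  0.18,  1.65, -0.  ,  1.31,  0.28]))]
[0.56959378 0.24192348 0.22002212] 2.9417 0.028283229507826073 [[332.58954176 221.26183004]]
```

View pics/w1.png

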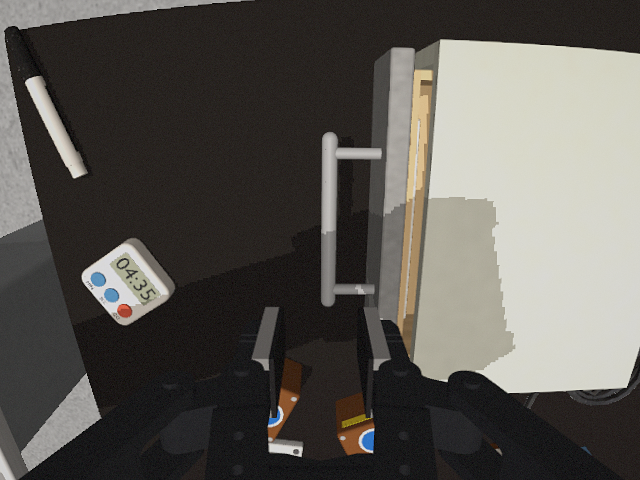

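The wrist view shows the handle bar vertically from (330,133) to (328,305), with posts at rows 154 and 289. The cabinet's front top edge runs (441,40)–(415,362).

```bash
python3 - <<'E'
from h import *
c=cams.read_camera("wrist"); T=np.load("w1T.npy"); f=lambda x,y,z:at(c,(x,y),z,T)
a,b=f(330,133,.072),f(328,305,.072); print(a,b,np.linalg.norm(a-b),(a+b)/2,np.arctan2(*(a-b)[1::-1])-np.pi/2)
p1,p2=f(355,154,.072),f(355,289,.072); print(p1,p2,(p1+p2)/2)
a,b=f(441,40,.11),f(415,362,.11); print(a,b,np.linalg.norm(a-b),np.arctan2(*(a-b)[1::-1])-np.pi/2)
E
```

```text
[0.57945941 0.30331375 0.072     ] [0.57104346 0.17398763 0.072     ] 0.12959967063181932 [0.57525144 0.23865069 0.072     ] -0.06498374635637094
[0.59590833 0.28815264 0.072     ] [0.59240564 0.18633912 0.072     ] [0.59415698 0.23724588 0.072     ]
[0.644345   0.35447715 0.11      ] [0.63135046 0.14370117 0.11      ] 0.2111761629170203 -0.061573041720818456
```

```bash
python3 - <<'E'
from h import *
psi=-.062; h=np.array([.5755,.239,0]); u=np.array([np.cos(psi),np.sin(psi),0]); o=rot(psi)
r.line_to(h+[0,0,.11],rotation=o,v=.2)
print(r.line_to(h+[0,0,.053],v=.08,stop_force=8)); print(r.get_ee_pos())
r.set_gripper(0); print(r.get_width(),r.get_grip_force(),r.get_contact_force())
p0=r.get_ee_pos(); s=r.line_to(p0-u*.14,v=.1,stop_force=15); p1=r.get_ee_pos()
print(s,np.linalg.norm(p1-p0),p1,r.get_contact_force()); np.save("open.npy",np.r_[p0,p1])
r.sleep(.3); r.set_gripper(.03); print(r.get_contact_force(),r.get_ee_pos(),r.get_t())
r.line_to(r.get_ee_pos()+[0,0,.15],v=.25)
E
```

```text
True
[0.57560661 0.23866715 0.05510235]
0.008779986528084777 58.451412320137024 [ 1.44213465 -0.30117123  0.80332856]
True 0.11377516536817557 [0.4606473  0.24603116 0.05440068] [ 4.4410648   0.95004365 -1.68425525]
[-1.27408398 -0.5021994  -0.25827722] [0.46039595 0.24590105 0.05358702] 6.35
```

```bash
python3 - <<'E'
from h import *
r.line_to([.55,.12,.22],v=.3); c=wrist(); cv2.imwrite("pics/w2.png",c["img"]); np.save("w2T.npy",c["T"])
E
```

```text
(no output)
```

View pics/w2.png

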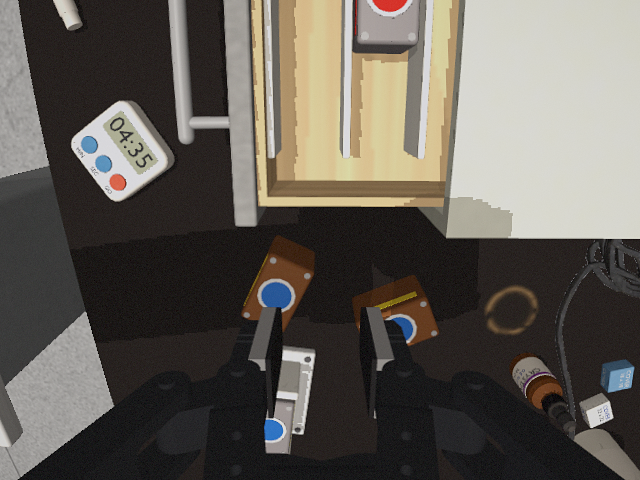

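The drawer is open. The front channel lies between the dividers, whose near ends are at (273,157) and (347,157). The stand is at about (285,400), and the brown blocks at (280,290) and (395,315) stay clear of the drawer.

```bash
python3 - <<'E'
from h import *
c=cams.read_camera("wrist"); T=np.load("w2T.npy"); f=lambda x,y,z:at(c,(x,y),z,T)
psi=-.062; u=np.array([np.cos(psi),np.sin(psi),0]); v=np.array([-u[1],u[0],0])
q=np.load("open.npy")[3:]; q[2]=0
for n,p in dict(d1=(272,155,.076),d2=(347,155,.076),d1t=(266,20,.076),d2t=(347,20,.076),f=(235,224,.076),ft=(229,20,.076),cabedge=(448,236,.11),bar=(185,138,.072),bart=(180,20,.072)).items():
    P=f(*p); d=P-q; print(n,P.round(4),"rel bar u,v",(d@u).round(4),(d@v).round(4))
print("pred",q+u*.084)
a=np.array([.62,.09,.11]); print(best([.49,-.073,.2],-.185))
s=cams.read_camera("side"); print([ (k,at(s,k,0)) for k in [(313,290),(361,299)]])
E
```

```text
d1 [0.5188 0.1699 0.076 ] rel bar u,v 0.0628 -0.0724
d2 [0.5694 0.1666 0.076 ] rel bar u,v 0.1135 -0.0725
d1t [0.5228 0.2546 0.076 ] rel bar u,v 0.0615 0.0124
d2t [0.5735 0.2512 0.076 ] rel bar u,v 0.1123 0.0121
f [0.4876 0.1233 0.076 ] rel bar u,v 0.0345 -0.1208
ft [0.4995 0.2565 0.076 ] rel bar u,v 0.0381 0.0129
cabedge [0.6296 0.1161 0.11  ] rel bar u,v 0.1766 -0.1192
bar [0.4598 0.1854 0.072 ] rel bar u,v 0.0029 -0.0606
bart [0.467  0.2603 0.072 ] rel bar u,v 0.0055 0.0147
pred [0.54448591 0.2408265  0.        ]
[(np.float64(0.39229803817177217), -0.185, array([-0.38, -0.09,  1.97, -0.  ,  1.26, -0.19]))]
[2.41713507 2.00675421 0.        ]
[((313, 290), array([ 0.47500203, -0.03043567,  0.        ])), ((361, 299), array([ 0.4577613, -0.1298607,  0.       ]))]
```

```bash
python3 - <<'E'
from h import *
s=cams.read_camera("side"); print("dropper,can",at(s,(343,208),0),at(s,(376,208),0))
r.set_gripper(.08); yaw=-.187; p=np.array([.4905,-.0735,0]); o=rot(yaw)
r.move_ptp(p+[0,0,.16],o); 
print(r.line_to(p+[0,0,.021],v=.12,stop_force=6),r.get_ee_pos())
r.set_gripper(0); print(r.get_width(),r.get_grip_force(),r.get_contact_force(),r.get_ee_pos(),r.get_ft_torque())
r.line_to(r.get_ee_pos()+[0,0,.11],v=.12); print(r.get_width(),r.get_contact_force(),r.get_t())
c=wrist(); s=cams.read_camera("side"); i=np.hstack([cv2.resize(c["img"],(400,300)),cv2.resize(s["img"][160:340,220:460],(400,300))]); cv2.imwrite("pics/g1.png",i)
E
```

```text
dropper,can [ 0.7531302  -0.06866455  0.        ] [ 7.59024666e-01 -1.48030833e-01  1.11022302e-16]
False [ 0.49119929 -0.07370454  0.02176349]
0.039388700725572746 61.27887010574341 [-0.26973144 -0.43505396  2.71585202] [ 0.4909892  -0.07369373  0.02153427] [-0.00771391  0.0955044  -0.03344855]
0.03901306374879995 [ 0.42755797  0.09181463 -1.83831234] 12.1917
```

View pics/g1.png

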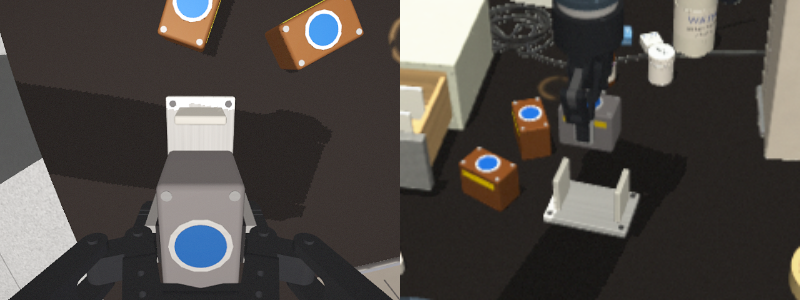

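The cassette is held upright and clear of the stand, with its window centred between the fingers (wrist half at about (200,245)). Next I set it down on the bench and retake it by its ends.

```bash
python3 - <<'E'
from h import *
psi=-.062; b=np.array([.59,-.11,0]); 
r.move_ptp(b+[0,0,.10],rot(psi)); r.line_to(b+[0,0,.03],v=.15)
print(r.line_to(b+[0,0,.008],v=.03,stop_force=5),r.get_ee_pos(),r.get_contact_force())
r.set_gripper(.08); print(r.get_ee_pos())
r.line_to(b+[0,0,.13],v=.25)
o=rot(psi+np.pi/2); print(np.round(r.inverse_kinematics(b+[0,0,.13],o),2))
r.move_ptp(b+[0,0,.15],o); r.set_gripper(.085)
c=wrist(); cv2.imwrite("pics/w3.png",c["img"]); np.save("w3T.npy",c["T"]); print(r.get_t(),r.get_width())
E
```

```text
True [ 0.59009501 -0.10999038  0.01154237] [0.75826646 0.19540427 3.95679821]
[ 0.58860232 -0.10947335  0.01049503]
[-0.37  0.24  1.76  0.    1.14 -1.88]
16.8 0.08546314953919956
```

View pics/w3.png

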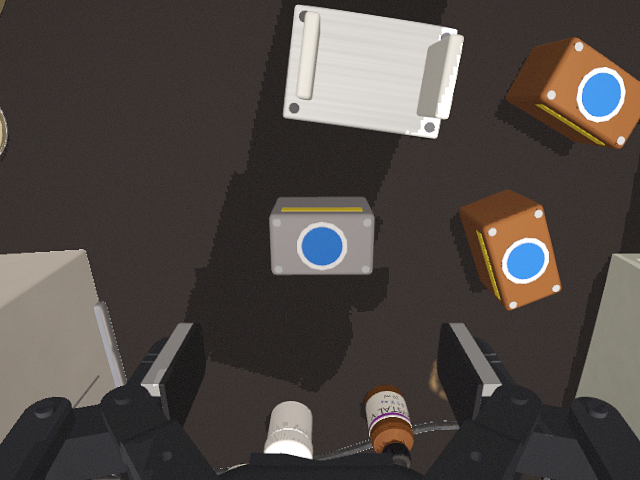

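The cassette stands upright on the bench, window at (322,246), edges level in the picture, brown blocks well to the side.

```bash
python3 - <<'E'
from h import *
c=cams.read_camera("wrist"); T=np.load("w3T.npy"); psi=-.062
w=at(c,(322,246),.052,T); a=at(c,(272,274),.052,T); b=at(c,(374,273),.052,T)
print(w,a,b,np.linalg.norm(a-b),np.arctan2(*(b-a)[1::-1])-np.pi/2)
p=np.array([(w[0]+.589)/2,(w[1]-.11)/2,0]); print(p)
if abs(w[0]-.589)<.008 and abs(w[1]+.11)<.009:
    r.line_to(p+[0,0,.07],v=.2); print(r.line_to(p+[0,0,.014],v=.06,stop_force=5),r.get_ee_pos())
    r.set_gripper(0); print(r.get_width(),r.get_grip_force(),r.get_ee_pos(),r.get_contact_force(),r.get_ft_torque())
    r.line_to(r.get_ee_pos()+[0,0,.13],v=.15); print(r.get_width(),r.get_t())
    c=wrist(); cv2.imwrite("pics/w4.png",c["img"]); np.save("w4T.npy",c["T"])
E
```

```text
[ 0.59003196 -0.11103928  0.052     ] [ 0.60652528 -0.143387    0.052     ] [ 0.60986727 -0.0797396   0.052     ] 0.06373508152072432 -0.052459662866343626
[ 0.58951598 -0.11051964  0.        ]
False [ 0.58992261 -0.11066801  0.0144688 ]
0.0632560813330427 67.1739935874939 [ 0.59019167 -0.11072532  0.01479007] [0.48110163 0.68377185 2.94147691] [ 0.09821719 -0.00963731 -0.05806805]
0.06294856616694636 19.8333
```

View pics/w4.png

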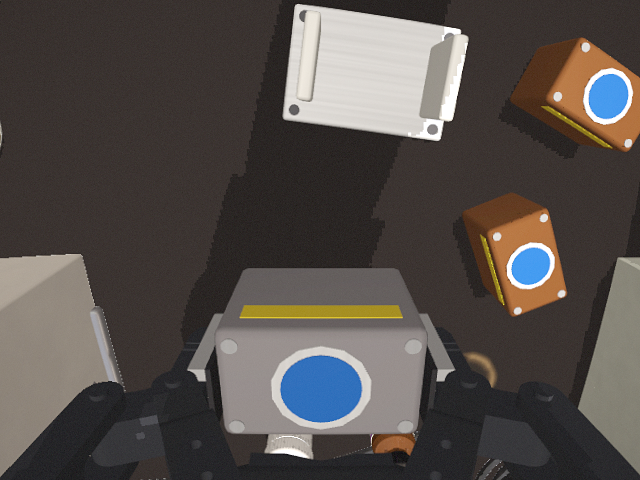

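The cassette is held level by its ends, window at (321,388). I carry it over the channel and compare it with the dividers.

```bash
python3 - <<'E'
from h import *
psi=-.062; T=np.load("w4T.npy"); c=cams.read_camera("wrist"); p=r.get_ee_pos()
w=at(c,(321,388),p[2]+.0372,T); print("cassette-TCP",w-p)
ch=np.array([.5445,.241,0]); o=rot(psi+np.pi/2)
r.line_to([.59,-.11,.2],v=.25); r.move_ptp(ch+[0,0,.17],o)
c=wrist(); cv2.imwrite("pics/w5.png",c["img"]); np.save("w5T.npy",c["T"]); print(r.get_ee_pos(),r.get_t(),r.get_width())
E
```

```text
cassette-TCP [ 0.0001225  -0.00163712  0.0372    ]
[0.54512428 0.23988321 0.17002265] 21.6917 0.06342806858324368
```

View pics/w5.png

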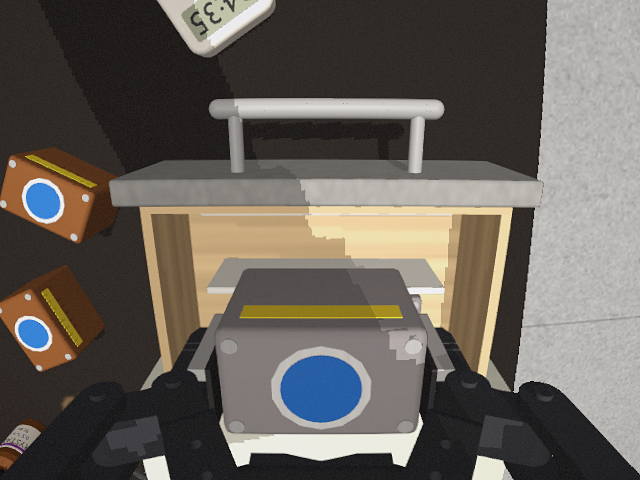

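The picture shows the bar at row 109 (columns 210–443), the first divider's top line at row 214 and the second divider's top strip at row about 290, with the cassette parallel to them.

```bash
python3 - <<'E'
from h import *
c=cams.read_camera("wrist"); T=np.load("w5T.npy"); psi=-.062; u=np.array([np.cos(psi),np.sin(psi),0]); v=np.array([-u[1],u[0],0])
p=np.array([.54512,.23988,0])
for n,k in dict(barL=(210,109,.072),barR=(443,109,.072),frontL=(113,182,.076),frontR=(543,182,.076),front_in=(330,206,.076),d1L=(203,214,.076),d1R=(447,214,.076),d2L=(208,290.5,.076),d2R=(443,290.5,.076)).items():
    P=at(c,k[:2],k[2],T)-p; print(n,(P@u).round(4),(P@v).round(4))
E
```

```text
barL -0.0809 -0.0633
barR -0.0807 0.0668
frontL -0.0412 -0.1234
frontR -0.0408 0.1289
front_in -0.0259 0.0037
d1L -0.0214 -0.0711
d1R -0.0211 0.0728
d2L 0.0281 -0.0726
d2R 0.0284 0.075
```

```bash
python3 - <<'E'
from h import *
psi=-.062; u=np.array([np.cos(psi),np.sin(psi),0]); v=np.array([-u[1],u[0],0])
t=np.array([.54512,.23988,0])+.0032*u+.0025*v
r.line_to(t+[0,0,.105],v=.15); r.sleep(.2); e=r.get_ee_pos(); print(e-t)
t2=2*t-e; t2[2]=0
print(r.line_to(t2+[0,0,.034],v=.04,stop_force=6),r.get_ee_pos(),r.get_contact_force(),r.get_ft_torque(),r.get_grip_force(),r.get_width(),r.get_t())
E
```

```text
[0.0009945  0.00019296 0.10656134]
True [0.54779368 0.24194753 0.03679007] [ 0.80296905 -0.74270629  3.76926196] [-0.00553446 -0.12855214 -0.01958238] 67.04753637313843 0.06348470497340991 24.0833
```

```bash
python3 - <<'E'
from h import *
psi=-.062; u=np.array([np.cos(psi),np.sin(psi),0])
r.sleep(.3); r.set_gripper(.083); print(r.get_ee_pos(),r.get_contact_force())
r.line_to(r.get_ee_pos()+[0,0,.16],v=.2)
c=wrist(); s=cams.read_camera("side"); cv2.imwrite("pics/w6.png",np.hstack([cv2.resize(c["img"],(400,300)),cv2.resize(s["img"][160:310,120:320],(400,300))]))
print(r.get_t())
E
```

```text
[0.5454138  0.24155181 0.03459602] [ 0.0675449  -0.0812163  -0.60511537]
25.7667
```

View pics/w6.png

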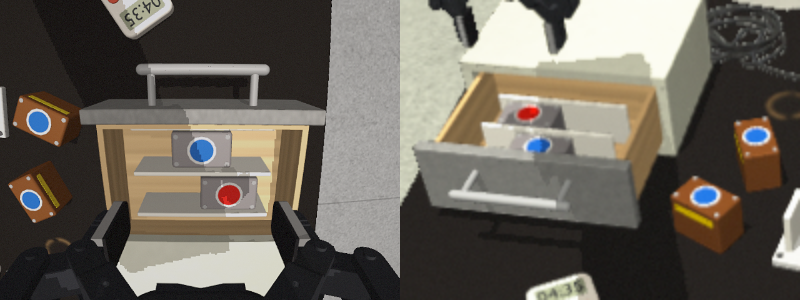

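The cassette stands square in the front channel (blue window at (201,150), left half), next to the red one. Now I take the bar and push the drawer shut.

```bash
python3 - <<'E'
from h import *
psi=-.062; u=np.array([np.cos(psi),np.sin(psi),0]); o=rot(psi)
h=np.array([.4635,.247,0]); r.set_gripper(.03)
r.move_ptp(h+[0,0,.17],o); print(r.line_to(h+[0,0,.054],v=.12,stop_force=8),r.get_ee_pos())
r.set_gripper(0); print(r.get_width(),r.get_ee_pos())
p0=r.get_ee_pos(); print(r.line_to(p0+u*.14,v=.07,stop_force=18)); p1=r.get_ee_pos()
print(np.linalg.norm(p1-p0),p1,r.get_contact_force()); r.sleep(.3); r.set_gripper(.03); print(r.get_contact_force())
r.line_to(r.get_ee_pos()+[0,0,.15],v=.2); r.line_to(r.get_ee_pos()+[-.12,0,0],v=.25)
c=wrist(); s=cams.read_camera("side"); cv2.imwrite("pics/w7.png",np.hstack([cv2.resize(c["img"],(400,300)),cv2.resize(s["img"][130:280,100:300],(400,300))]))
print(r.get_t())
E
```

```text
True [0.46293387 0.24648041 0.05424481]
0.008564305466953286 [0.46190598 0.24641635 0.05362039]
True
0.1241693136807816 [0.58581408 0.23836658 0.05364735] [-3.0120597  -0.85306189  6.10833204]
[-28.83951231  -0.71734964  22.27434204]
32.8917
```

View pics/w7.png

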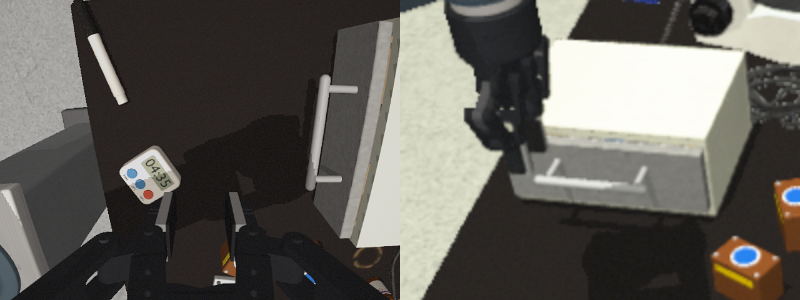

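The drawer moved 124 mm, but the fingers rubbed the front on opening. I'll push once more with shut fingers to be sure.

```bash
python3 - <<'E'
from h import *
psi=-.062; u=np.array([np.cos(psi),np.sin(psi),0])
h=np.array([.5858,.2384,0]); r.set_gripper(0)
a=h-u*.06; r.line_to(a+[0,0,.15],v=.25); r.line_to(a+[0,0,.056],v=.15)
p0=r.get_ee_pos(); f0=r.get_contact_force()
tr=[]
for k in range(22):
    s=r.line_to(p0+u*(.025+.002*k) if k else p0+u*.025,v=.05 if k==0 else .02,stop_force=12)
    d=r.get_ee_pos()-h; tr.append(((d@u).round(4),(r.get_contact_force()-f0)[0].round(1)))
    if s or tr[-1][1]<-12: break
print(tr)
e=r.get_ee_pos(); r.line_to(e-u*.05,v=.15); r.line_to(e-u*.05+[0,0,.15],v=.25); r.sleep(.3)
c=wrist(); T=c["T"]; cv2.imwrite("pics/w8.png",c["img"]); print(r.get_t(),proj(c,[h+[0,0,.072]]))
E
```

```text
[(np.float64(-0.0343), np.float64(-0.1)), (np.float64(-0.0324), np.float64(-0.0)), (np.float64(-0.0302), np.float64(0.0)), (np.float64(-0.0281), np.float64(-0.1)), (np.float64(-0.0261), np.float64(0.2)), (np.float64(-0.0241), np.float64(-0.5)), (np.float64(-0.0221), np.float64(-0.7)), (np.float64(-0.0201), np.float64(-0.2)), (np.float64(-0.019), np.float64(-4.0)), (np.float64(-0.0188), np.float64(-11.8)), (np.float64(-0.0187), np.float64(-18.7))]
39.3333 [[423.68633381 226.12776454]]
```

View pics/w8.png

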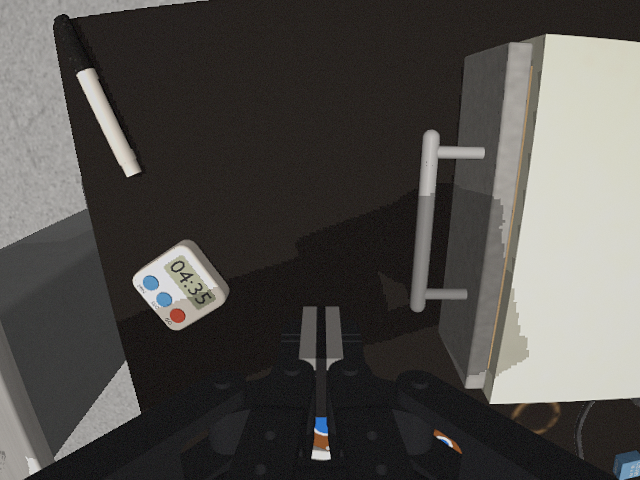

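The push met a rigid stop right at the bar (19 N), so the drawer is shut. The bar is at (424,222), where predicted, the timer is in place and the robot is clear.

```bash
python3 -c "
from cell import r
print(r.job_done())"
```

```text
the job is handed in; nothing more can be done
None
```

I handed the job in at about 39 s, with the cassette upright on the front channel's floor and the drawer pushed shut against its stop; the bystanders weren't touched, and the judge's verdict was not reported back.

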